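# Hold a heat sink against the sprung plate of a jig

### The job

Be my third hand: take the taller of the two finned aluminium heat sinks, stand it upright on the bed of the steel assembly jig with its flat back squarely against the middle of the black sprung plate, and push it in until the plate's face is level with the front faces of the two fixed posts beside it (about 10 N), never driving the plate back to the end of its travel. Finish while still holding that steady push, so that I can run the screws in from behind, and leave the other things on the bench where they are.

Things in the scene. Friction and masses are not known exactly. Their poses are not given: they have to be found in the camera images.
- heatsink: the taller aluminium heat sink, standing upright: 44 mm deep (x), 48 wide (y), 70 tall (z), 0.15 to 0.31 kg. Its flat back (8 mm wall, two dark holes) faces its own +x; five upright 4 mm fins run to its -x side. Outer fins and wall edges make flat parallel sides 48 mm apart, to grip from above with the fingers closing along y. Origin: centre of its underside.
- heatsink_back (a point): centre of the taller heat sink's flat back, 22 mm along its +x from its origin and 35 mm up; same axes as the heat sink
- jig: steel jig fixed to the bench: dark bed 170 x 130 mm (x from -80 to 90 mm of its origin), its top 12 mm above the bench. x is the pushing direction, from the bed's open front to the sprung plate (away from the robot, turned up to 0.4 rad). Behind the plate two fixed guide blocks at x = 67 to 87 mm, 42 mm high above the bed. Origin: on the centre line, at bench level; z up.
- post_line (a point): point on the jig's centre line at the level of the bed's top, midway between the front faces of the two fixed posts (34 mm along x from the jig's origin; same axes as the jig). The posts are 12 mm wide, 28 mm high above the bed, their middles 42 mm either side of the centre line.
- plate_face (a point): point on the front face of the black upright plate, which is 64 mm wide, 45 mm high above the bed, 8 mm thick and slides on two sprung rods between the posts. The point lies on its centre line, at the level of the bed's top; x is the pushing direction, z up. It lies at the jig's x = 20 mm when the plate is free, 14 mm in front of the post faces.
- plate (a joint): how far the sprung plate has been pushed back, m: 0 free, 0.014 when its face is level with the posts, 0.028 at the end of its travel. Spring of 700 N/m from 0 without preload (10 N when level); it returns when let go.
- short_heatsink: the look-alike, 40 mm tall with the same 44 x 48 mm footprint and the same fins; not wanted; origin at the centre of its underside
- spool: spool of solder wire standing on its flange, diameter 60, height 40 mm; origin at the centre of its underside
- screwdriver: screwdriver lying on the bench, 170 mm long; origin on its axis line, at its underside
- flux: small white round bottle, diameter 40, height 100 mm; origin at the centre of its underside
- tray: open blue component tray with dividers, 120 x 180 x 45 mm; origin at the centre of its underside
- meter: yellow and black hand-held multimeter lying flat, 160 x 85 mm, 48 mm high at its dial; origin at the centre of its underside
- brush: cleaning brush lying on the bench, 160 mm long; origin on its axis line, at its underside
- can: metal can with a paper label, diameter 52, height 110 mm; origin at the centre of its underside
Not all that is in view belongs to the job. What is shaped like the jig but orange or pink is not meant.

How it is judged (in metres and radians):
On the way, in this order (a step that is already met when the one before it is completed fails the run):
1. the taller heat sink is lifted off the bench with the plate still free (height (world z) of heatsink above 0.01 m and value of joint plate below 0.003 m), for 0.1 s.
2. it stands on the bed, its flat back square on the middle of the plate, pushed with 6 to 14 N (contact force between heatsink and plate between 6 and 14 N and value of joint plate between 0.009 and 0.019 m and x of heatsink_back in the frame of plate_face between -0.005 and 0.004 m and y of heatsink_back in the frame of plate_face between -0.008 and 0.008 m and z of heatsink in the frame of jig between 0.008 and 0.018 m and angle between the x axis of heatsink and the x axis of jig, either way round below 0.1 rad and angle between heatsink's own z axis and vertical below 0.1 rad and linear speed of heatsink below 0.02 m/s), for 0.5 s.
At the end, for the whole second after the job is handed in: Robot still holding or pushing the taller heat sink; 6 to 14 N on the plate, its face within 5 mm of level with the posts; flat back on the plate, within 8 mm of its middle and 0.1 rad of square; upright within 0.1 rad, underside at most 6 mm above the bed; still (all of step 2 and (contact force between heatsink and the fingers above 1 N or contact force between heatsink and the arm above 1 N)); the arm keeps its last pose, push and grip.
It fails at once if the sprung plate is driven towards the end of its travel (more than 24 mm) (value of joint plate above 0.024 m).
It fails at once if a bystander is moved by more than 30 mm (distance of any of short_heatsink, spool, screwdriver, flux, tray, meter, brush, can from where it was at the start of the episode above 0.03 m).
It also fails if it takes over 40 s, if anything falls off the work surface, if the arm or the gripper's body presses on something with over 40 N, if the wrist force passes 120 N, or if a joint passes its speed limit or range.

### The arm

A 7-joint arm with a two-finger parallel gripper is mounted at the origin on the work surface. World frame = base frame: x ahead of the robot, y to its left, z up, the work surface at z = 0. Lengths are in m, angles in degrees, forces in N, time in s.
With the tool pointing down it reaches from about 0.425 to 0.875 m from the base axis. Payload 4.7 kg.
Tool frame: the origin (TCP) lies at the very end of the fingers, on their centre line; the grasp point (between the pads) lies 19 mm behind it (env.grip_point_offset is the distance from the TCP to the grasp point, in m); z points along the fingers, y is the line along which they close (so a half turn about z gives the same grasp; the last joint's range is limited). The gripper opens to 87 mm and grips with 3 to 60 N. Pads are 19 mm wide; open, the fingers measure 117 mm over their backs; the gripper's body (75 mm by 190 mm) begins 51 mm behind the grasp point.
Start: joints at [75.522, 18.392, -4.016, 83.108, 1.295, 78.541, -3.26], TCP at [0.171, -0.627, 0.223] pointing down, gripper open.
Joint ranges: [-163.93, 163.93], [-17.29, 119.83], [-79.2, 71.16], [3.27, 140.29], [-89.18, 269.18], [5.43, 117.66], [-154.24, 154.24]. Speed limits (degrees/s): [147.25, 147.25, 180, 180, 180, 180, 180].

### API

Orientations are given as [roll, pitch, yaw] about the fixed x, y, z axes, in that order (R = Rz(yaw) Ry(pitch) Rx(roll)).
In Python, from cell import env gives the robot as it stands.
- The arm moves only by the tool jog_arm, never from a script. Its argument "motion" is a list of rows, each an object of numbers: "x", "y", "z": the shift along the tool's x, y, z in cm; "ax", "ay", "az": the turn, a rotation vector about the tool's x, y, z in degrees. In form: [{"x": .., "y": .., "z": .., "ax": .., "ay": .., "az": ..}, ...]. A call has exactly 5 rows; each row shifts and turns the commanded pose from where the row before left it, along the tool's axes as they then stand; what a row does not reach is not made up. A row lasts 1/10 s, in which the tool goes at most 50 mm and 8.59 degrees, less where a joint would pass 70% of its speed; a pose out of reach is approached as far as the arm can. A call is refused whole if a number of a shift passes 5 or a number of a turn 8.59, either way. A call with a gripper value outside its range is refused whole. "claw" is the gripper command: -1 is shut, 1 is fully open, values between are in proportion, set as the call begins (left out, the last holds). The fingers move at their own pace and stop on an object; "squeeze" is the grip in N (left out, the last holds). Time passes only in rows, so rows that do not move let the fingers close, or fill a call up. It gives the time, the measured TCP pose, the force, the opening and the grip force at its end, in the units of the state.
- env.get_obs(): the state, without advancing time (a new reading comes with each control period).
- env.read_camera(name): name is "scene" or "top" or "wrist"; returns the picture (480x640x3 uint8, red, green, blue); there is no depth.
- env.camera_params(name): a dict with "fx", "fy", "cx", "cy" (pixels), "k1" (the pictures are not rectified: a ray, as slopes to the right and down, at radius r is drawn at 1 + k1 r^2 times it, then the intrinsics apply), "extrinsics" (4x4, takes a point from world to camera coordinates). Camera axes: x right, y up, looking along -z (the intrinsics and any distortion apply to the point x, -y, -z); pixel columns grow to the right and rows downward; lengths in m; the calibration is good to about 2 mm. A picture is of the moment at which its call begins: read the wrist's pose just before it. camera_params takes no time and is no camera call; for the wrist camera it gives the pose at the moment of the call.
- env.sign_off(): hands the job in; it is judged then, once.
The state is a dict: "time_s": time; "qpos": joint angles; "joint_velocities": joint speeds; "effort": joint torques, N m; "tool_pos": TCP position; "tool_rot": TCP orientation; "force": force on the tool from outside, world axes, zero at the start; "wrist_torque": the same for the moment, N m; "grip_width": finger opening in m; "grasp_force": force on a finger pad.
Only numpy, scipy, OpenCV 4.12 (cv2) and the standard library are available. Lean on these libraries where they do the work, as an engineer would, in place of code of your own. Each camera call takes 0.05 s, during which the arm holds its last target. There are 200 camera calls.

## Working session

There is one attempt and no reset: what is moved stays moved. The work goes in short steps, Python scripts to look and compute and a tool call to move; the robot and the scene stay as the last step left them, time stands still between calls to the robot, and variables do not carry over. Pictures are saved under pics/ and viewed, at most 10 in all, crops included, and the job is handed in when it is done.

Besides the shell and the picture viewer there is one more tool, called after "Request:" in YAML: its name, and indented under it one key for each argument. jog_arm: Moves the arm, as the interface text tells. Its arguments: {"type":"object","properties":{"motion":{"type":"array"},"claw":{"type":"number"},"squeeze":{"type":"number"}},"required":["motion"]}

```bash
mkdir -p pics
python3 - <<'E'
from cell import env
import cv2,json
for n in("scene","top"):
    im=env.read_camera(n); cv2.imwrite(f"pics/{n}0.png",im[:,:,::-1])
    p=env.camera_params(n); print(n,{k:(v.tolist() if hasattr(v,'tolist') else v) for k,v in p.items()})
print(env.get_obs())
E
```

```text
scene {'fx': 504.9501218305795, 'fy': 504.9501218305795, 'cx': 319.6333709246567, 'cy': 236.95781334505284, 'k1': -0.11989154306586554, 'extrinsics': [[0.5125449358255219, 0.8586513669861331, 0.003939382243106803, -0.257539098934049], [-0.7072797377271268, 0.41957810950607694, 0.5689548159774668, 0.33710568898089144], [0.4868809519382109, -0.29440115488250373, 0.8223593488515769, -1.416918976243743], [0.0, 0.0, 0.0, 1.0]]}
top {'fx': 547.3028106937628, 'fy': 547.3028106937628, 'cx': 314.5147336441254, 'cy': 234.15598266097032, 'k1': -0.11574792994885166, 'extrinsics': [[-0.02003049925774684, -0.9997993425492695, 0.00023181357691906112, 0.011287112874892634], [0.9925691833038374, -0.019857811609003274, 0.12005033808221822, -0.5256930640545974], [-0.12002164577708041, 0.002634759220569425, 0.9927677787825364, -1.2165048628586168], [0.0, 0.0, 0.0, 1.0]]}
{'time_s': 0.1, 'qpos': array([75.52340216, 18.43413097, -4.01815875, 83.16820449,  1.29382846,
       78.53942658, -3.26141981]), 'joint_velocities': array([ 0.00777325, -0.12165802, -0.02379557, -0.06076683, -0.03217796,
        0.10302974, -0.00925475]), 'effort': array([-5.99403156e-04, -4.92570662e+01, -4.05968819e-01, -3.13398600e+01,
       -6.39881683e-02,  3.94746987e-02,  3.41052089e-05]), 'tool_pos': array([ 0.1712059 , -0.6265401 ,  0.22157638]), 'tool_rot': array([-1.79903415e+02,  3.43086132e-03,  1.52870413e+01]), 'force': array([-0.26829502, -0.55407921,  0.0555883 ]), 'wrist_torque': array([0.03007352, 0.0149257 , 0.00056011]), 'grasp_force': 0.0, 'grip_width': 0.08697210127650067}
```

View pics/top0.png

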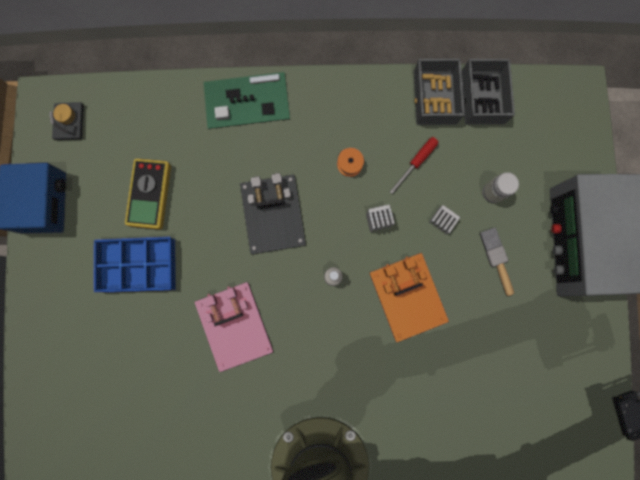

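View pics/scene0.png

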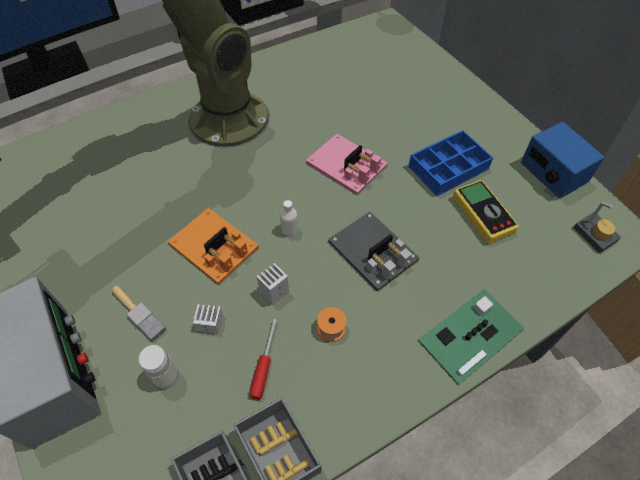

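The top view shows the taller heat sink at about (382,217), the short one at (446,219), the dark jig at (272,214) with its plate towards the far side, and the flux bottle at (334,276). The scene view has the tall sink at (272,283) and the jig at (374,250). I'll enlarge the heat sink and jig areas to measure them.

```bash
cat > h.py <<'E'
import numpy as np,cv2
from cell import env
from scipy.spatial.transform import Rotation as R
def cam(n):
    p=env.camera_params(n); E=np.array(p["extrinsics"])
    K=np.array([[p["fx"],0,p["cx"]],[0,p["fy"],p["cy"]],[0,0,1.]])
    F=np.diag([1,-1,-1.])
    return K,np.array([p["k1"],0,0,0]),F@E[:3,:3],F@E[:3,3]
def proj(c,P):
    K,D,r,t=c; return cv2.projectPoints(np.array(P,float).reshape(-1,3),cv2.Rodrigues(r)[0],t,K,D)[0][:,0]
def unproj(c,uv,z):
    K,D,r,t=c
    n=cv2.undistortPoints(np.array(uv,float).reshape(-1,1,2),K,D)[:,0]
    d=np.c_[n,np.ones(len(n))]@r; o=-r.T@t
    return o+d*((z-o[2])/d[:,2])[:,None]
E
python3 - <<'E'
import cv2,numpy as np
t=cv2.imread("pics/top0.png");s=cv2.imread("pics/scene0.png")
f=lambda im,x,y,w,h,k:cv2.resize(im[y:y+h,x:x+w],None,fx=k,fy=k,interpolation=cv2.INTER_CUBIC)
a=f(t,358,190,60,50,6); b=f(t,232,165,80,100,5.0)
c=f(s,245,255,60,55,6); d=f(s,320,200,110,100,4)
o=np.zeros((600,800,3),np.uint8)
o[0:300,0:360]=a; o[0:500,400:800]=b
cv2.imwrite("pics/c1.png",o)
o=np.zeros((420,800,3),np.uint8);o[:330,:360]=c;o[:400,360:800]=d
cv2.imwrite("pics/c2.png",o)
E
```

```text
(no output)
```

View pics/c1.png

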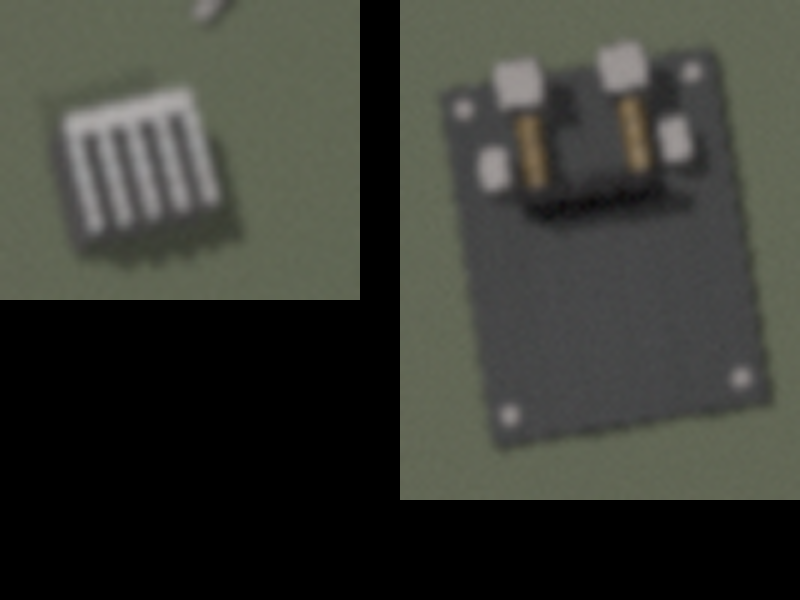

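View pics/c2.png

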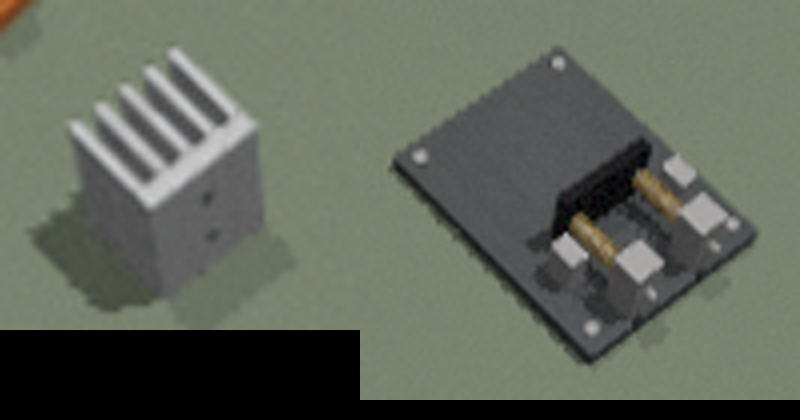

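Crop 1 shows the sink's top corners (back wall at the far side, the edge from (65,112) to (192,90)) and the jig bed's corners. Crop 2 shows the same from the scene camera, with the holed back facing it. I'll fit both poses using the two views together.

Run:
```python
from h import *
from scipy.optimize import least_squares
T,S=cam("top"),cam("scene")
u=lambda p,k,x,y,ox=0:[((a-ox)+.5)/k-.5+np.array(0)+(x if i==0 else 0) for i,a in []]
def m(pts,k,x0,y0,ox=0): p=np.array(pts,float); p[:,0]-=ox; return (p+.5)/k-.5+[x0,y0]
st=m([(65,112),(192,90),(217,203),(95,233)],6,358,190)      # back +y, back -y, front -y, front +y
ss=m([(150,207),(255,123),(178,50),(72,122)],6,245,255)
jt=m([(444,92),(718,50),(771,403),(497,448)],5,232,165,400)
js=m([(757,235),(592,352),(394,160),(560,48)],4,320,200,360)
def fit(mt,ms,x0,x1,w,z,g):
    L=np.array([(x1,w,z),(x1,-w,z),(x0,-w,z),(x0,w,z)])
    def P(p): c,s=np.cos(p[2]),np.sin(p[2]); return np.c_[p[0]+c*L[:,0]-s*L[:,1],p[1]+s*L[:,0]+c*L[:,1],L[:,2]]
    for nm,sel in(("top",[1,0]),("scene",[0,1]),("both",[1,1])):
        f=lambda p:np.r_[sel[0]*(proj(T,P(p))-mt).ravel(),sel[1]*(proj(S,P(p))-ms).ravel()]
        r=least_squares(f,g); print(nm,r.x,np.degrees(r.x[2]),"res",np.round(f(r.x),1))
    return r.x
print("tops");print(unproj(T,st,.07));print(unproj(S,ss,.07))
# which scene corner is which
fit(st,ss[[1,0,3,2]],-.022,.022,.024,.07,[.6,-.12,0.17]); fit(st,ss,-.022,.022,.024,.07,[.6,-.12,0.17])
print(unproj(T,jt,.012));print(unproj(S,js,.012))
fit(jt,js,-.08,.09,.065,.012,[.6,.1,0.17])
# plate/posts checks
```

```text
tops
[[ 0.57685258 -0.12025671  0.07      ]
 [ 0.58425428 -0.16786057  0.07      ]
 [ 0.54167946 -0.17555561  0.07      ]
 [ 0.53137664 -0.12988807  0.07      ]]
[[ 0.5836643  -0.16750103  0.07      ]
 [ 0.57288947 -0.12088747  0.07      ]
 [ 0.53313933 -0.12988463  0.07      ]
 [ 0.54031054 -0.17521723  0.07      ]]
top [ 0.55853808 -0.14839221  0.19112567] 10.950694434580285 res [ 0.2  0.6 -0.  -0.2  0.3  0.1 -0.4 -0.4  0.   0.   0.   0.  -0.   0.
  0.  -0. ]
scene [ 0.55745992 -0.1483546   0.19522557] 11.185601146222082 res [ 0.   0.  -0.   0.   0.   0.  -0.   0.   0.5  0.5 -0.   0.  -0.4  0.3
 -0.1 -0.8]
both [ 0.55802674 -0.14839406  0.1931075 ] 11.06424448593088 res [ 0.2  0.8 -0.1  0.   0.3  0.3 -0.4 -0.2  0.6  0.7  0.   0.3 -0.3  0.5
  0.1 -0.6]
top [ 0.55853808 -0.14839221  0.19112567] 10.950694434580285 res [ 0.2  0.6 -0.  -0.2  0.3  0.1 -0.4 -0.4  0.  -0.  -0.   0.  -0.   0.
  0.  -0. ]
scene [ 0.55655642 -0.1480828   2.61714742] 149.95150138019523 res [  0.    0.   -0.    0.   -0.   -0.    0.   -0.   -8.8 -23.1  -3.4  -9.3
   8.8  21.3   3.1   9.4]
both [ 0.55767973 -0.14
[... 164 characters left out ...]
 0.012     ]
 [0.67012448 0.04329    0.012     ]
 [0.50288735 0.0213636  0.012     ]
 [0.48448775 0.14836379 0.012     ]]
[[0.65578676 0.17015353 0.012     ]
 [0.6698298  0.04687874 0.012     ]
 [0.50692509 0.02012665 0.012     ]
 [0.4882148  0.14853087 0.012     ]]
top [0.57263021 0.09569192 0.13722454] 7.862387234993433 res [ 0.  -0.  -0.1 -0.2  0.4  0.3 -0.3  0.   0.  -0.  -0.   0.  -0.  -0.
 -0.  -0. ]
scene [0.5749333  0.09593761 0.13893703] 7.960505225877455 res [-0.  -0.  -0.  -0.   0.  -0.  -0.  -0.   0.7 -0.7 -0.2  1.7 -0.4 -0.7
 -0.1 -0.5]
both [0.57371967 0.09591851 0.13806806] 7.910716928723307 res [-0.1 -0.5 -0.3 -0.7  0.4 -0.2 -0.4 -0.4  0.4 -1.1 -0.6  1.3 -0.6 -1.1
 -0.4 -0.9]
```

Request:
jog_arm:
  motion:
    - {"x": 0, "y": 0, "z": 0, "ax": 0, "ay": 0, "az": 4.2}
    - {"x": 3.4, "y": -2.8, "z": 0, "ax": 0, "ay": 0, "az": 0}
    - {"x": 3.4, "y": -2.8, "z": 0, "ax": 0, "ay": 0, "az": 0}
    - {"x": 3.4, "y": -2.8, "z": 0, "ax": 0, "ay": 0, "az": 0}
    - {"x": 3.4, "y": -2.8, "z": 0, "ax": 0, "ay": 0, "az": 0}
  claw: 1
  squeeze: 45

```text
time_s: 0.6
tool_pos: [0.284, -0.4893, 0.2221]
tool_rot: [-180.0, 0.0, 11.1]
force: [0.4, -0.8, 0.2]
grip_width: 0.0871
grasp_force: 0.0
```

Request:
jog_arm:
  motion:
    - {"x": 3.4, "y": -2.8, "z": 0, "ax": 0, "ay": 0, "az": 0}
    - {"x": 3.4, "y": -2.8, "z": 0, "ax": 0, "ay": 0, "az": 0}
    - {"x": 3.4, "y": -2.8, "z": 0, "ax": 0, "ay": 0, "az": 0}
    - {"x": 3.4, "y": -2.8, "z": 0, "ax": 0, "ay": 0, "az": 0}
    - {"x": 3.4, "y": -2.8, "z": 0, "ax": 0, "ay": 0, "az": 0}

```text
time_s: 1.1
tool_pos: [0.4238, -0.3192, 0.2223]
tool_rot: [180.0, 0.0, 11.1]
force: [0.6, -0.6, -0.1]
grip_width: 0.087
grasp_force: 0.0
```

Request:
jog_arm:
  motion:
    - {"x": 3.3, "y": -2.9, "z": 0, "ax": 0, "ay": 0, "az": 0}
    - {"x": 3.3, "y": -2.9, "z": 0, "ax": 0, "ay": 0, "az": 0}
    - {"x": 3.3, "y": -2.9, "z": 0, "ax": 0, "ay": 0, "az": 0}
    - {"x": 3.3, "y": -2.8, "z": 0, "ax": 0, "ay": 0, "az": 0}
    - {"x": 3.3, "y": -2.8, "z": 0, "ax": 0, "ay": 0, "az": 0}

```text
time_s: 1.6
tool_pos: [0.5581, -0.1474, 0.2223]
tool_rot: [180.0, 0.0, 11.1]
force: [0.5, -1.4, 0.2]
grip_width: 0.0865
grasp_force: 0.0
```

Run:
```python
from h import *
o=env.get_obs();c=cam("wrist");im=env.read_camera("wrist")
print(o["tool_pos"],o["tool_rot"])
y=np.radians(11.06);L=np.array([(.022,.024),(.022,-.024),(-.022,-.024),(-.022,.024)])
P=[(.558+np.cos(y)*a-np.sin(y)*b,-.1484+np.sin(y)*a+np.cos(y)*b,.07) for a,b in L]
q=proj(c,P);print(q)
v=im[:,:,::-1].copy();cv2.imwrite("pics/w0raw.png",v)
cv2.polylines(v,[np.round(q).astype(int)],True,(0,0,255),1)
cv2.imwrite("pics/w0.png",v)
```

```text
[ 0.55814518 -0.14739331  0.22225242] [1.79992303e+02 2.97783130e-02 1.10740536e+01]
[[288.01677289 203.25310832]
 [341.95960508 203.26681837]
 [340.9463667  250.53202238]
 [288.95952379 250.51935306]]
```

View pics/w0.png

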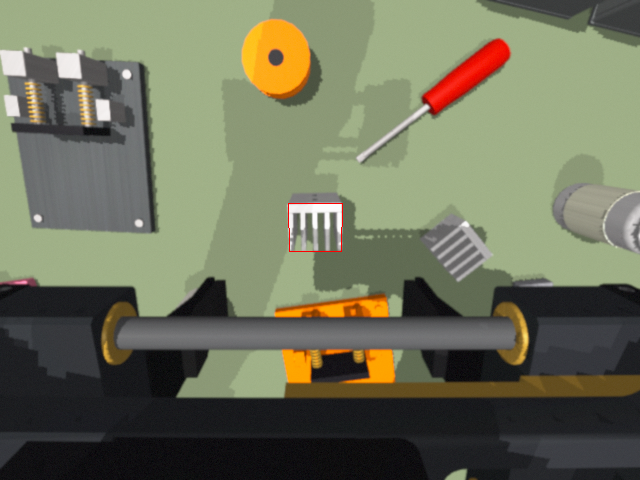

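The wrist view confirms the fit: the red outline sits on the sink's top at (289–342, 203–250), and the fingers are clear of the screwdriver and the short sink. Next I descend and grip.

Request:
jog_arm:
  motion:
    - {"x": 0, "y": 0, "z": 4}
    - {"x": 0, "y": 0, "z": 4}
    - {"x": 0, "y": 0, "z": 4}
    - {"x": 0, "y": 0, "z": 4}
    - {"x": 0, "y": 0.1, "z": 2}

```text
$.motion[0]: bad value
```

Request:
jog_arm:
  motion:
    - {"x": 0, "y": 0, "z": 1}
    - {"x": 0, "y": 0, "z": 1}
    - {"x": 0, "y": 0, "z": 1}
    - {"x": 0, "y": 0, "z": 0}
    - {"x": 0, "y": 0, "z": 0}

```text
$.motion[0]: bad value
```

Request:
jog_arm:
  motion:
    - {"z": 0}
    - {"z": 0}
    - {"z": 0}
    - {"z": 0}
    - {"z": 0}
  claw: -1
  squeeze: 45

```text
$.motion[0]: bad value
```

Request:
jog_arm:
  motion:
    - {"x": 0, "y": 0, "z": 4, "ax": 0, "ay": 0, "az": 0}
    - {"x": 0, "y": 0, "z": 4, "ax": 0, "ay": 0, "az": 0}
    - {"x": 0, "y": 0, "z": 4, "ax": 0, "ay": 0, "az": 0}
    - {"x": 0, "y": 0, "z": 4, "ax": 0, "ay": 0, "az": 0}
    - {"x": 0, "y": 0.1, "z": 2, "ax": 0, "ay": 0, "az": 0}

```text
time_s: 2.15
tool_pos: [0.5547, -0.1492, 0.0383]
tool_rot: [-179.8, 0.3, 11.1]
force: [-0.3, 0.4, 0.1]
grip_width: 0.0872
grasp_force: 0.0
```

Request:
jog_arm:
  motion:
    - {"x": 0, "y": 0, "z": 1, "ax": 0, "ay": 0, "az": 0}
    - {"x": 0, "y": 0, "z": 1, "ax": 0, "ay": 0, "az": 0}
    - {"x": 0, "y": 0, "z": 1, "ax": 0, "ay": 0, "az": 0}
    - {"x": 0, "y": 0, "z": 0, "ax": 0, "ay": 0, "az": 0}
    - {"x": 0, "y": 0, "z": 0, "ax": 0, "ay": 0, "az": 0}

```text
time_s: 2.65
tool_pos: [0.5583, -0.1499, 0.0132]
tool_rot: [180.0, -0.1, 11.1]
force: [-0.8, 0.6, -0.2]
grip_width: 0.0872
grasp_force: 0.0
```

Request:
jog_arm:
  motion:
    - {"x": 0, "y": 0, "z": 0, "ax": 0, "ay": 0, "az": 0}
    - {"x": 0, "y": 0, "z": 0, "ax": 0, "ay": 0, "az": 0}
    - {"x": 0, "y": 0, "z": 0, "ax": 0, "ay": 0, "az": 0}
    - {"x": 0, "y": 0, "z": 0, "ax": 0, "ay": 0, "az": 0}
    - {"x": 0, "y": 0, "z": 0, "ax": 0, "ay": 0, "az": 0}
  claw: -1
  squeeze: 45

```text
time_s: 3.15
tool_pos: [0.5578, -0.1499, 0.0127]
tool_rot: [180.0, -0.0, 11.1]
force: [0.6, 0.1, 0.2]
grip_width: 0.0549
grasp_force: 0.0
```

Request:
jog_arm:
  motion:
    - {"x": 0, "y": 0, "z": 0, "ax": 0, "ay": 0, "az": 0}
    - {"x": 0, "y": 0, "z": 0, "ax": 0, "ay": 0, "az": 0}
    - {"x": 0, "y": 0, "z": 0, "ax": 0, "ay": 0, "az": 0}
    - {"x": 0, "y": 0, "z": 0, "ax": 0, "ay": 0, "az": 0}
    - {"x": 0, "y": 0, "z": 0, "ax": 0, "ay": 0, "az": 0}

```text
time_s: 3.65
tool_pos: [0.5578, -0.1493, 0.0126]
tool_rot: [-180.0, -0.0, 11.1]
force: [1.0, 2.2, 1.6]
grip_width: 0.0481
grasp_force: 44.9
```

Request:
jog_arm:
  motion:
    - {"x": 0, "y": 0, "z": -1, "ax": 0, "ay": 0, "az": 0}
    - {"x": 0, "y": 0, "z": -2, "ax": 0, "ay": 0, "az": 0}
    - {"x": 0, "y": 0, "z": -3, "ax": 0, "ay": 0, "az": 0}
    - {"x": 0, "y": 0, "z": -3, "ax": 0, "ay": 0, "az": 0}
    - {"x": 0, "y": 0, "z": -1, "ax": 0, "ay": 0, "az": 3.2}

```text
time_s: 4.15
tool_pos: [0.5595, -0.1509, 0.1162]
tool_rot: [179.8, -0.3, 7.8]
force: [0.8, 0.2, -3.1]
grip_width: 0.048
grasp_force: 44.9
```

Run:
```python
from h import *
o=env.get_obs();print(o["tool_pos"],o["tool_rot"],o["grip_width"],o["force"])
c=cam("wrist");im=env.read_camera("wrist")
y=.1381;o=np.array([.5735,.0958])
def box(x0,x1,y0,y1,z): return [(o[0]+np.cos(y)*a-np.sin(y)*b,o[1]+np.sin(y)*a+np.cos(y)*b,z) for a,b in((x0,y0),(x1,y0),(x1,y1),(x0,y1))]
v=im[:,:,::-1].copy()
for b in(box(-.08,.09,-.065,.065,.012),box(.02,.028,-.032,.032,.057),box(.034,.046,-.048,-.036,.04),box(.034,.046,.036,.048,.04)):
    cv2.polylines(v,[np.round(proj(c,b)*8).astype(int)],True,(0,0,255),1,shift=3)
cv2.imwrite("pics/w1.png",v)
t=env.read_camera("top")[:,:,::-1].copy();C=cam("top")
tt=cv2.resize(t,None,fx=5,fy=5,interpolation=cv2.INTER_CUBIC)
for b in(box(-.08,.09,-.065,.065,.012),box(.02,.028,-.032,.032,.057),box(.034,.046,-.048,-.036,.04),box(.034,.046,.036,.048,.04),box(.067,.087,-.03,.03,.054)):
    cv2.polylines(tt,[np.round(((proj(C,b)+.5)*5-.5)*8).astype(int)],True,(0,0,255),1,shift=3)
cv2.imwrite("pics/t1.png",tt[820:1320,1140:1640])
```

```text
[ 0.55953694 -0.1509054   0.11621976] [179.82169151  -0.25754679   7.80079612] 0.04795529280304084 [ 0.76354455  0.18581755 -3.10979606]
```

View pics/w1.png

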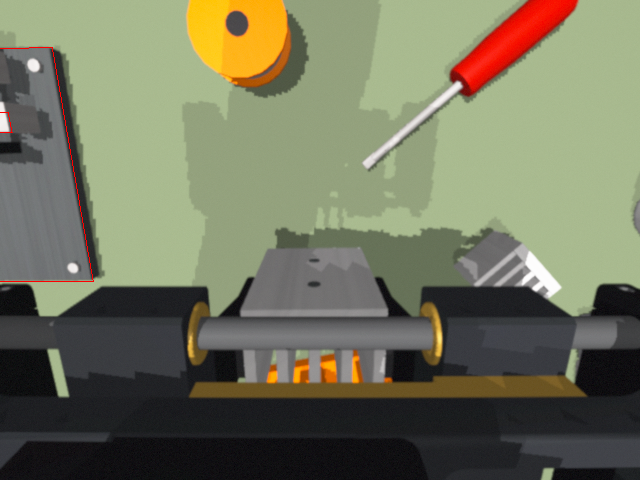

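View pics/t1.png

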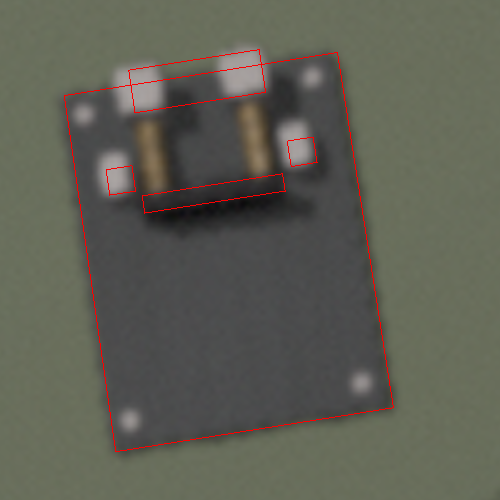

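Both overlays agree with the jig bed (corner at (92,280) in the wrist view, all edges in the top view), and the sink is held straight with its holed back facing ahead. I'll carry it to above the bed, 18 mm in front of the plate.

Request:
jog_arm:
  motion:
    - {"x": 0.3, "y": -2, "z": 0, "ax": 0, "ay": 0, "az": 0}
    - {"x": 0.3, "y": -3, "z": 0, "ax": 0, "ay": 0, "az": 0}
    - {"x": 0.4, "y": -4, "z": 0, "ax": 0, "ay": 0, "az": 0}
    - {"x": 0.4, "y": -4, "z": 0, "ax": 0, "ay": 0, "az": 0}
    - {"x": 0.4, "y": -4, "z": 0, "ax": 0, "ay": 0, "az": 0}

```text
time_s: 4.75
tool_pos: [0.5511, 0.0218, 0.1113]
tool_rot: [180.0, 0.1, 7.9]
force: [1.2, -0.3, -3.0]
grip_width: 0.0481
grasp_force: 44.9
```

Request:
jog_arm:
  motion:
    - {"x": 0.4, "y": -3, "z": 0, "ax": 0, "ay": 0, "az": 0}
    - {"x": 0.3, "y": -2.5, "z": 0, "ax": 0, "ay": 0, "az": 0}
    - {"x": 0.3, "y": -1.6, "z": 0, "ax": 0, "ay": 0, "az": 0}
    - {"x": 0, "y": 0, "z": 2, "ax": 0, "ay": 0, "az": 0}
    - {"x": 0, "y": 0, "z": 2, "ax": 0, "ay": 0, "az": 0}

```text
time_s: 5.25
tool_pos: [0.5521, 0.0932, 0.0714]
tool_rot: [180.0, 0.0, 8.1]
force: [0.4, 0.5, -2.7]
grip_width: 0.048
grasp_force: 44.9
```

Request:
jog_arm:
  motion:
    - {"x": 0, "y": 0, "z": 1.5, "ax": 0, "ay": 0, "az": 0}
    - {"x": 0, "y": 0, "z": 1, "ax": 0, "ay": 0, "az": 0}
    - {"x": 0, "y": 0, "z": 0, "ax": 0, "ay": 0, "az": 0}
    - {"x": 0, "y": 0, "z": 0, "ax": 0, "ay": 0, "az": 0}
    - {"x": 0, "y": 0, "z": 0, "ax": 0, "ay": 0, "az": 0}

```text
time_s: 5.75
tool_pos: [0.5533, 0.0928, 0.0485]
tool_rot: [180.0, -0.1, 7.9]
force: [0.6, 0.8, -1.5]
grip_width: 0.0478
grasp_force: 44.9
```

```bash
cat > st.py <<'E'
from h import *
def state():
    o=env.get_obs();d=o["tool_pos"][:2]-[.5735,.0958];y=.1381
    print("t",o["time_s"],"jig xy mm",np.round(1e3*np.array([d@[np.cos(y),np.sin(y)],d@[-np.sin(y),np.cos(y)]]),1),"z",round(1e3*o["tool_pos"][2],1),"rot",np.round(o["tool_rot"],2),"F",np.round(o["force"],1),"Fx jig",round(float(o["force"][:2]@[np.cos(y),np.sin(y)]),1),"w",round(1e3*o["grip_width"],1),o["grasp_force"])
if __name__=="__main__": state()
E
python3 st.py
python3 - <<'E'
from h import *
cv2.imwrite("pics/w2.png",env.read_camera("wrist")[:,:,::-1])
E
```

```text
t 5.75 jig xy mm [-20.4  -0.1] z 48.5 rot [ 1.7999e+02 -1.0000e-01  7.8900e+00] F [ 0.6  0.8 -1.5] Fx jig 0.7 w 47.8 44.9118129350245
```

View pics/w2.png

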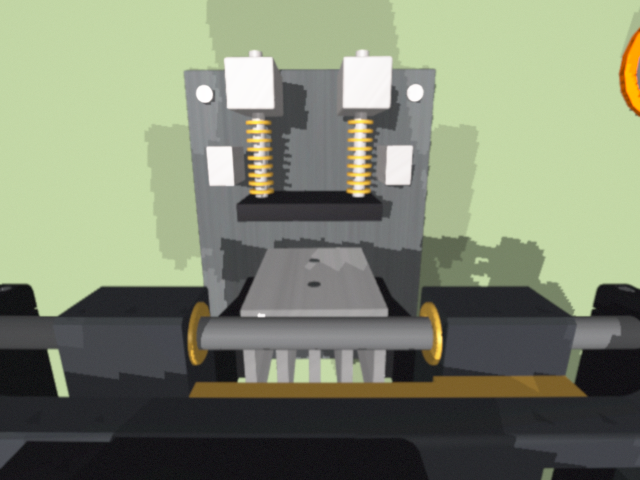

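The wrist view shows the sink square in front of the plate (plate at columns 238–382, sink holes at column 314), about 1.5 mm to the right of centre. I'll shift it 1 mm and lower it onto the bed.

Request:
jog_arm:
  motion:
    - {"x": 0, "y": -0.1, "z": 1, "ax": 0, "ay": 0, "az": 0}
    - {"x": 0, "y": 0, "z": 0.7, "ax": 0, "ay": 0, "az": 0}
    - {"x": 0, "y": 0, "z": 0.4, "ax": 0, "ay": 0, "az": 0}
    - {"x": 0, "y": 0, "z": 0, "ax": 0, "ay": 0, "az": 0}
    - {"x": 0, "y": 0, "z": 0, "ax": 0, "ay": 0, "az": 0}

```text
time_s: 6.3
tool_pos: [0.5522, 0.0938, 0.0263]
tool_rot: [-180.0, 0.0, 7.9]
force: [0.6, 0.4, -2.9]
grip_width: 0.0474
grasp_force: 44.9
```

```bash
python3 st.py
```

```text
t 6.3 jig xy mm [-21.4   0.9] z 26.3 rot [-1.80e+02  2.00e-02  7.89e+00] F [ 0.6  0.4 -2.9] Fx jig 0.6 w 47.4 44.91178876720369
```

Request:
jog_arm:
  motion:
    - {"x": 0, "y": 0, "z": 0.1, "ax": 0, "ay": 0, "az": 0}
    - {"x": 0, "y": 0, "z": 0, "ax": 0, "ay": 0, "az": 0}
    - {"x": 0, "y": 0, "z": 0.1, "ax": 0, "ay": 0, "az": 0}
    - {"x": 0, "y": 0, "z": 0, "ax": 0, "ay": 0, "az": 0}
    - {"x": 0, "y": 0, "z": 0, "ax": 0, "ay": 0, "az": 0}

```text
time_s: 6.8
tool_pos: [0.5524, 0.0938, 0.0246]
tool_rot: [180.0, -0.0, 7.9]
force: [-0.5, 0.3, -1.9]
grip_width: 0.0476
grasp_force: 44.9
```

```bash
python3 st.py
```

```text
t 6.8 jig xy mm [-21.1   0.9] z 24.6 rot [ 1.7999e+02 -1.0000e-02  7.8900e+00] F [-0.5  0.3 -1.9] Fx jig -0.5 w 47.6 44.911212930455804
```

Request:
jog_arm:
  motion:
    - {"x": 0.3, "y": 0, "z": 0, "ax": 0, "ay": 0, "az": 0}
    - {"x": 0.5, "y": 0, "z": 0, "ax": 0, "ay": 0, "az": 0}
    - {"x": 0.5, "y": 0, "z": 0, "ax": 0, "ay": 0, "az": 0}
    - {"x": 0.3, "y": 0, "z": 0, "ax": 0, "ay": 0, "az": 0}
    - {"x": 0, "y": 0, "z": 0, "ax": 0, "ay": 0, "az": 0}

```text
time_s: 7.3
tool_pos: [0.5692, 0.0961, 0.0246]
tool_rot: [-180.0, -0.1, 7.9]
force: [0.3, -0.1, -1.7]
grip_width: 0.0478
grasp_force: 44.9
```

```bash
python3 st.py
```

```text
t 7.3 jig xy mm [-4.3  0.9] z 24.6 rot [-1.7999e+02 -7.0000e-02  7.8800e+00] F [ 0.3 -0.1 -1.7] Fx jig 0.3 w 47.8 44.91178484167904
```

Request:
jog_arm:
  motion:
    - {"x": 0.2, "y": 0, "z": 0, "ax": 0, "ay": 0, "az": 0}
    - {"x": 0.3, "y": 0, "z": 0, "ax": 0, "ay": 0, "az": 0}
    - {"x": 0.3, "y": 0, "z": 0, "ax": 0, "ay": 0, "az": 0}
    - {"x": 0.2, "y": 0, "z": 0, "ax": 0, "ay": 0, "az": 0}
    - {"x": 0, "y": 0, "z": 0, "ax": 0, "ay": 0, "az": 0}

```text
time_s: 7.8
tool_pos: [0.5764, 0.0972, 0.0246]
tool_rot: [180.0, 0.2, 7.9]
force: [-7.6, -1.2, 7.4]
grip_width: 0.0479
grasp_force: 44.9
```

```bash
python3 st.py
```

```text
t 7.8 jig xy mm [3.1 1. ] z 24.6 rot [179.96   0.24   7.88] F [-7.6 -1.2  7.4] Fx jig -7.7 w 47.9 44.90308381151408
```

Request:
jog_arm:
  motion:
    - {"x": 0, "y": 0, "z": -0.1, "ax": 0, "ay": 0, "az": 0}
    - {"x": 0.2, "y": 0, "z": 0, "ax": 0, "ay": 0, "az": 0}
    - {"x": 0.2, "y": 0, "z": 0, "ax": 0, "ay": 0, "az": 0}
    - {"x": 0, "y": 0, "z": 0, "ax": 0, "ay": 0, "az": 0}
    - {"x": 0, "y": 0, "z": 0, "ax": 0, "ay": 0, "az": 0}

```text
time_s: 8.3
tool_pos: [0.5797, 0.0976, 0.0247]
tool_rot: [180.0, 0.3, 7.9]
force: [-7.7, -0.7, 2.4]
grip_width: 0.0478
grasp_force: 44.9
```

```bash
python3 st.py
```

```text
t 8.3 jig xy mm [6.4 1. ] z 24.7 rot [179.98   0.3    7.88] F [-7.7 -0.7  2.4] Fx jig -7.7 w 47.8 44.89661007653922
```

Request:
jog_arm:
  motion:
    - {"x": 0, "y": 0, "z": -0.1, "ax": 0, "ay": 0, "az": 0}
    - {"x": 0.2, "y": 0, "z": 0, "ax": 0, "ay": 0, "az": 0}
    - {"x": 0.2, "y": 0, "z": 0, "ax": 0, "ay": 0, "az": 0}
    - {"x": 0.1, "y": 0, "z": 0, "ax": 0, "ay": 0, "az": 0}
    - {"x": 0, "y": 0, "z": 0, "ax": 0, "ay": 0, "az": 0}

```text
time_s: 8.8
tool_pos: [0.5835, 0.0982, 0.0248]
tool_rot: [180.0, 0.4, 7.9]
force: [-9.2, -1.0, -0.1]
grip_width: 0.0478
grasp_force: 44.9
```

```bash
python3 st.py
python3 - <<'E'
from h import *
cv2.imwrite("pics/w3.png",cv2.resize(env.read_camera("wrist")[:320,140:500,::-1],None,fx=1.8,fy=1.8))
E
```

```text
t 8.8 jig xy mm [10.2  1. ] z 24.8 rot [179.99   0.44   7.88] F [-9.2 -1.  -0.1] Fx jig -9.3 w 47.8 44.89044324494898
```

View pics/w3.png

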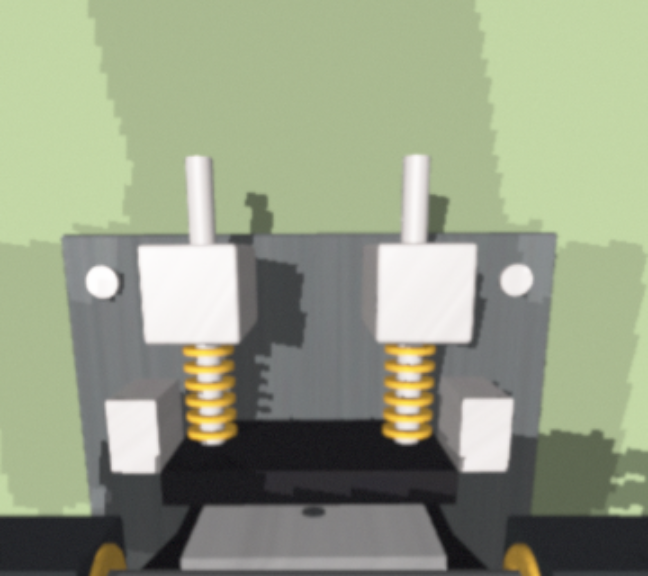

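```bash
python3 - <<'E'
from h import *
c=cam("wrist");y=.1381;A=np.array([[np.cos(y),np.sin(y)],[-np.sin(y),np.cos(y)]])
f=lambda p,z:np.round(1e3*(A@(unproj(c,[((p[0]+.5)/1.8-.5+140,(p[1]+.5)/1.8-.5)],z)[0,:2]-[.5735,.0958])),1)
for n,p,z in(("postL",(133,470),.04),("postR",(485,469),.04),("plate front L",(163,503),.057),("plate front R",(456,501),.057),("plate rear L",(163,470),.057),("plate rear R",(456,470),.057),("bed corner L",(65,236),.012),("bed corner R",(555,234),.012),("hole",(313,511),.0123+.060)):print(n,f(p,z))
E
python3 st.py
```

```text
postL [35.  44.4]
postR [ 35.2 -40.6]
plate front L [33.3 33.4]
plate front R [ 33.8 -30.1]
plate rear L [40.9 32.8]
plate rear R [ 40.9 -29.7]
bed corner L [89.6 65.4]
bed corner R [ 90. -62.]
hole [37.9  0.8]
t 8.85 jig xy mm [10.2  1. ] z 24.8 rot [179.99   0.44   7.88] F [-8.8 -1.7 -0.1] Fx jig -8.9 w 47.6 44.890440101735294
```

The picture shows the plate's front edge (row about 502) 1.5–2 mm short of the post fronts, centred within 1 mm and square. That fits the 9 N reading, so I'll push a little further.

Request:
jog_arm:
  motion:
    - {"x": 0.1, "y": 0, "z": 0, "ax": 0, "ay": 0, "az": 0}
    - {"x": 0.1, "y": 0, "z": 0, "ax": 0, "ay": 0, "az": 0}
    - {"x": 0, "y": 0, "z": 0, "ax": 0, "ay": 0, "az": 0}
    - {"x": 0, "y": 0, "z": 0, "ax": 0, "ay": 0, "az": 0}
    - {"x": 0, "y": 0, "z": 0, "ax": 0, "ay": 0, "az": 0}

```text
time_s: 9.35
tool_pos: [0.5848, 0.0984, 0.0248]
tool_rot: [180.0, 0.5, 7.9]
force: [-10.4, -0.8, 0.9]
grip_width: 0.0474
grasp_force: 44.9
```

Request:
jog_arm:
  motion:
    - {"x": 0, "y": 0, "z": 0, "ax": 0, "ay": 0, "az": 0}
    - {"x": 0, "y": 0, "z": 0, "ax": 0, "ay": 0, "az": 0}
    - {"x": 0, "y": 0, "z": 0, "ax": 0, "ay": 0, "az": 0}
    - {"x": 0, "y": 0, "z": 0, "ax": 0, "ay": 0, "az": 0}
    - {"x": 0, "y": 0, "z": 0, "ax": 0, "ay": 0, "az": 0}

```text
time_s: 9.85
tool_pos: [0.5848, 0.0984, 0.0248]
tool_rot: [180.0, 0.5, 7.9]
force: [-10.0, -0.4, 1.1]
grip_width: 0.0476
grasp_force: 44.9
```

```bash
python3 st.py
```

```text
t 9.85 jig xy mm [11.6  1. ] z 24.8 rot [179.97   0.51   7.88] F [-10.   -0.4   1.1] Fx jig -9.9 w 47.6 44.88951348233968
```

```bash
python3 -c "
from cell import env
print(env.sign_off())"
```

```text
the job is handed in; nothing more can be done
None
```

The taller heat sink stands on the jig bed with its back square on the plate, about 1 mm off its middle, and the arm is holding it there with a steady push of about 10 N. The plate is within about 1 mm of level with the posts by my estimate. The job is handed in at about 10 s, but `env.sign_off()` did not report a verdict.

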